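Slide the topping station's cover off the lemons

ROBOT

A 7-joint arm with a two-finger parallel gripper is mounted at the origin on the work surface. World frame = base frame: x ahead of the robot, y to its left, z up, the work surface at z = 0. Lengths are in m, angles in rad, forces in N, time in s.
With the tool pointing down it reaches from about 0.425 to 0.95 m from the base axis. Payload 4.7 kg.
Tool frame: the origin (TCP) lies on the centre line of the jaws, within the pads' length; the fingertips stand 14 mm ahead of it and the grasp point (between the pads) lies 5 mm behind it; z points along the fingers, y is the direction in which the jaws open and shut (so a half turn about z gives the same grasp; the last joint's range is limited). The gripper opens to 87 mm and grips with 3 to 60 N. Pads are 19 mm wide; open, the fingers measure 117 mm over their backs; the gripper's body (75 mm by 190 mm) begins 51 mm behind the grasp point.
Start: joints at [-1.365, 0.469, -0.049, 1.532, 0.024, 1.141, -0.082], TCP at [0.157, 0.657, 0.237] pointing down, gripper open.
Joint ranges: [-2.59, 2.59], [-0.33, 1.99], [-1.39, 1.29], [0.1, 2.45], [-1.04, 4.18], [0.21, 1.99], [-2.66, 2.66]. Speed limits (rad/s): [2.57, 2.57, 3.14, 3.14, 3.14, 3.14, 3.14].

INTERFACE

Orientations are given as a rotation vector (axis times angle).
In Python, from station import arm, cams gives the robot as it stands. The module is installed in compiled form; this text tells all that it offers.
- The arm moves only by the tool move_arm, never from a script. Its argument "series" is a list of rows, each an object of numbers: "tx", "ty", "tz": the shift along the world's x, y, z each as a share of 40 mm, from -1 to 1; "rx", "ry", "rz": the turn, a rotation vector about the world's x, y, z each as a share of 0.08 rad, from -1 to 1. In form: [{"tx": .., "ty": .., "tz": .., "rx": .., "ry": .., "rz": ..}, ...]. A call has 1 to 12 rows; each row shifts and turns the pose as measured when the row begins; what a row does not reach is not made up. A row lasts 1/12 s, in which the tool goes at most 41.7 mm and 7.16 degrees, less where a joint would pass 70% of its speed; a pose out of reach is approached as far as the arm can. A call with a number of a shift or a turn outside -1 to 1 is refused whole. A call with a gripper value outside its range is refused whole. "claw" is the opening, from 0 (shut) to 1 (fully open), set as the call begins (left out, the last holds). The fingers move at their own pace and stop on an object; "squeeze" is the grip in N (left out, the last holds). Time passes only in rows, so rows that do not move let the fingers close. It gives the time, the measured TCP pose, the force and the opening at its end, in the units of the state.
- arm.sense(): the state, without advancing time (a new reading comes with each control period).
- cams.capture(name): name is "scene" or "top" or "wrist"; returns a dict with "frame" (420x560x3 uint8, blue, green, red), "fovy" (degrees; the focal length in pixels is half the picture's height over the tangent of half this angle, whatever the lens; pixels are square), "cx", "cy" (the principal point, pixels), "R" (3x3) and "t" (3): a world point X has camera coordinates R X + t. Camera axes: x right, y down, z forward; pixel columns grow to the right and rows downward; lengths in m; the calibration is good to about 2 mm. A picture is of the moment at which its call begins. There is no depth.
- arm.job_done(): hands the job in, once; it reports no verdict.
The state is a dict: "time_s": time; "joints": joint angles; "qd": joint speeds; "joint_efforts": joint torques, N m; "position": TCP position; "tool_rot": TCP orientation; "ft_force": force on the tool from outside, world axes, zero at the start; "wrist_torque": the same for the moment, N m; "grip_width": finger opening in m.
Only numpy, scipy, OpenCV 4.12 (cv2) and the standard library are available. Lean on these libraries where they do the work, as an engineer would, in place of code of your own. Each camera call takes 0.05 s, during which the arm holds its last target.

TASK

We need the lemons for the press: on the two-well topping station, lift the handle end of the clear cover over the stops in its rails, slide the cover all the way across to the other well, and let the handle end down so that the cover lies flat, kept behind the second pair of stops. Let go of it, and leave the salt shaker and the citrus press where they are.

Things in the scene. Friction and masses are not known exactly. Their poses are not given: they have to be found in the camera images.
- station: Topping station: fixed stainless cabinet, 230 mm (its x) by 430 mm (its y), deck 150 mm high, with two open wells side by side along y: lemons in the -y well, limes in the +y well. Origin at the centre of its underside; z up. A rail runs along y on each long side (x = +-102 mm): a ledge 154 mm above the counter with an outer flange rising to 172 mm; shoes and end stops reach 186 mm.
- first_stops (a point): Point midway between the first pair of rail stops, level with their tops (163 mm above the counter; station y -168 mm); axes as the station's. One stop on each rail, 102 mm either side of the point along x, is a fixed square-faced bump 9 mm high above the ledge and 12 mm long along y. The cover's feet cannot be pushed past them, only lifted over.
- second_stops (a point): The same for the second pair of rail stops, of the same size and shape, at station y -22 mm. The finished cover has its feet down on the ledges on the +y side of these.
- cover_handle (a point): Centre of the cover's handle: a level round black bar along the station's x, 14 mm thick, 124 mm long, on two 12 mm posts 55 mm either side of this point, so 98 mm of it is free. With the cover down the bar is 211 mm above the counter and 42 mm above the cover. Grip it from above, fingers closing along the station's y. It lies 165 mm from the hinge pin. Axes are the station's when the cover is down.
- cover_feet (a point): Point midway between the undersides of the cover's two feet (12 x 12 mm, 10 mm high, 102 mm either side along x, standing on the ledges under the handle end, 182 mm from the hinge pin). The cover is a clear stiff sheet 212 x 190 x 5 mm with steel strips at its ends, 0.34 to 0.55 kg. Its other end is hinged to two shoes that slide captive on the rail flanges and cannot be lifted off.
- cover_slide (a joint): Travel of the cover along the station's +y, m: 0 = over the lemons against its end stop, 0.190 = over the limes against the far end stop. Starts at 0.002 to 0.008. With the feet down the first stops block it at 0.010; it can be let down flat behind the second stops from 0.180 on. Sliding takes 1 to 2 N. With the cover down the handle is at station y = -173 mm plus this value.
- cover_tilt (a joint): Tilt of the cover about its hinge pin (along the station's x at its +y end, 167 mm above the counter), rad: 0 = flat, feet on the ledges; grows as the handle end is lifted, up to 0.35. The feet clear the stops above 0.05 (handle up 8 mm); raising the handle 15 to 20 mm is comfortable. The handle end falls by its own weight when let go.
- shaker_mid (a point): Bystander: stainless salt shaker, upright, 62 mm wide and 98 mm high, on the counter beyond the station's -y end. The point is its centre, 49 mm above its foot; z up.
- press_mid (a point): Bystander: yellow plastic hinged citrus press lying closed on the counter, 225 mm long, 88 mm wide at the bowl and 60 mm high, near the station's -y end. The point is half-way along it, 30 mm up; its x points along it from the handles to the bowl, z up.
Things that resemble listed ones, but are neither listed nor needed, are in the scene too. Leave any purple look-alike of the part that bears shaker_mid alone.

How it is judged:
By the outcome, as a careful person would: the job done as asked, in the order asked, and still so for the second after the job is handed in, with the robot touching nothing.
It also fails if it takes over 40 s, if anything falls off the work surface, if the arm or the gripper's body presses on something with over 40 N, if the wrist force passes 120 N, or if a joint passes its speed limit or range.

## Working session

There is one attempt and no reset: what is moved stays moved. The work goes in short steps, Python scripts to look and compute and a tool call to move; the robot and the scene stay as the last step left them, time stands still between calls to the robot, and variables do not carry over. Pictures are saved under pics/ and viewed, and the job is handed in when it is done.

Besides the shell and the picture viewer there is one more tool, called after "Request:" as a command line: name --argument value ..., lists and objects as JSON in quotes. move_arm: Moves the arm, as the interface text tells. Its arguments: {"type":"object","properties":{"series":{"type":"array"},"claw":{"type":"number"},"squeeze":{"type":"number"}},"required":["series"]}

```bash
mkdir -p pics; cat > h.py <<'E'
from station import arm,cams
import numpy as np,cv2
def cap(n,f):
    c=cams.capture(n); cv2.imwrite('pics/'+f+'.png',c['frame']); 
    np.savez('pics/'+f+'.npz',**{k:c[k] for k in ('frame','fovy','cx','cy','R','t')}); return c
def load(f): return dict(np.load('pics/'+f+'.npz'))
def K(c): return 210/np.tan(np.radians(float(c['fovy']))/2)
def ray(c,u,v):
    d=np.array([(u-c['cx'])/K(c),(v-c['cy'])/K(c),1]); R=np.array(c['R']);return -R.T@np.array(c['t']),R.T@d
def onz(c,u,v,z):
    o,d=ray(c,u,v); return o+d*(z-o[2])/d[2]
def proj(c,X):
    p=np.array(c['R'])@np.array(X)+np.array(c['t']); return p[:2]/p[2]*K(c)+[c['cx'],c['cy']]
def crop(f,x,y,w,h,s,out):
    im=load(f)['frame'][y:y+h,x:x+w]; cv2.imwrite('pics/'+out+'.png',cv2.resize(im,None,fx=s,fy=s,interpolation=cv2.INTER_CUBIC))
E
python3 - <<'E'
from h import *
for n in('scene','top','wrist'):
    c=cap(n,n+'0'); print(n,c['fovy'],c['cx'],c['cy'],-np.array(c['R']).T@np.array(c['t']))
print(arm.sense())
E
```

```text
scene 48.39439536994354 281.38075456678325 211.28820106068534 [ 1.36009448 -0.2386009   0.67701163]
top 56.89757207959471 285.6770177920154 201.87287882393906 [ 0.42428679 -0.06245201  0.87993058]
wrist 71.77668090568471 281.0140682172055 207.41099567683534 [0.07991649 0.67567724 0.38383954]
{'time_s': 0.15, 'joints': array([-1.36489658,  0.46925432, -0.04858216,  1.5333472 ,  0.02409712,
        1.14103352, -0.08229906]), 'qd': array([ 0.00072487, -0.00209698,  0.00223849, -0.00292418,  0.00020906,
       -0.002043  , -0.00155858]), 'joint_efforts': array([ 1.68920465e-04, -5.08432138e+01, -8.09293357e-02, -2.36417216e+01,
       -6.13569282e-02,  3.56976106e-02,  1.13521787e-04]), 'position': array([0.1569294 , 0.65607983, 0.23577235]), 'tool_rot': array([-3.67942123e-01, -3.11984675e+00,  2.28062998e-03]), 'ft_force': array([ 1.06939824, -0.29511706,  0.41497609]), 'wrist_torque': array([-0.01362243,  0.03966716,  0.01260448]), 'grip_width': 0.08715824381990536}
```

View pics/scene0.png

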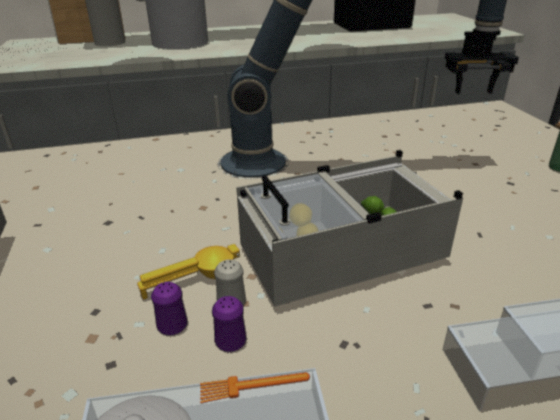

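View pics/top0.png

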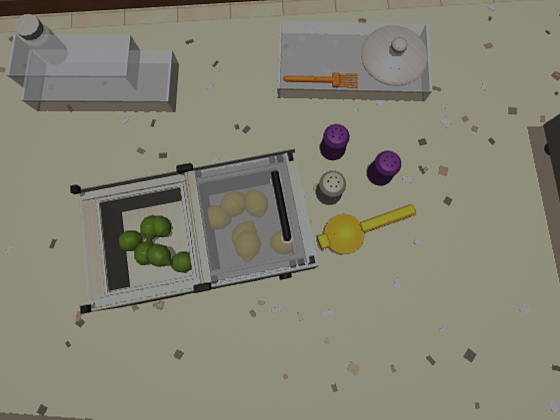

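View pics/wrist0.png

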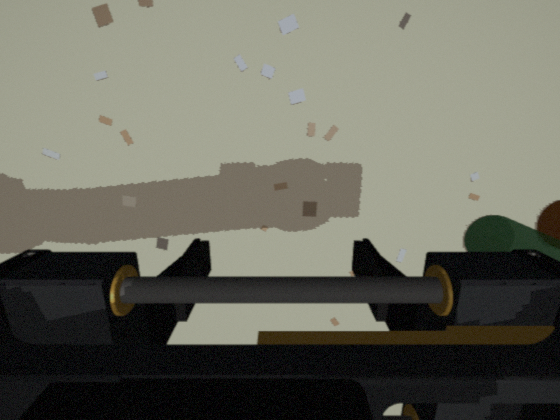

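The top view shows the station: limes at (150,240) and lemons at (245,220). The black handle runs from about (276,172) to (289,240). The steel shaker is at (332,184), two purple look-alikes are at (335,140) and (385,167), and the press is at (365,228). I'll enlarge it to measure.

```bash
python3 - <<'E'
from h import *
crop('top0',60,140,270,180,2.95,'c1')
crop('scene0',220,140,250,170,3.2,'c2')
E
```

```text
(no output)
```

View pics/c1.png

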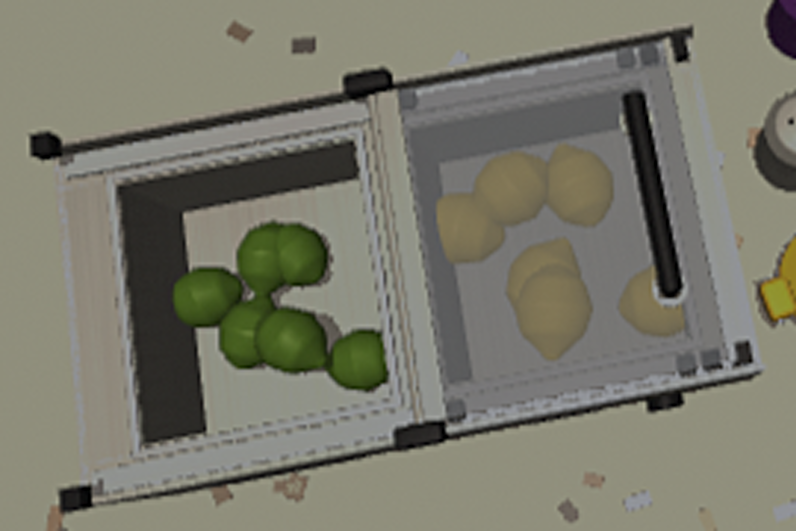

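View pics/c2.png

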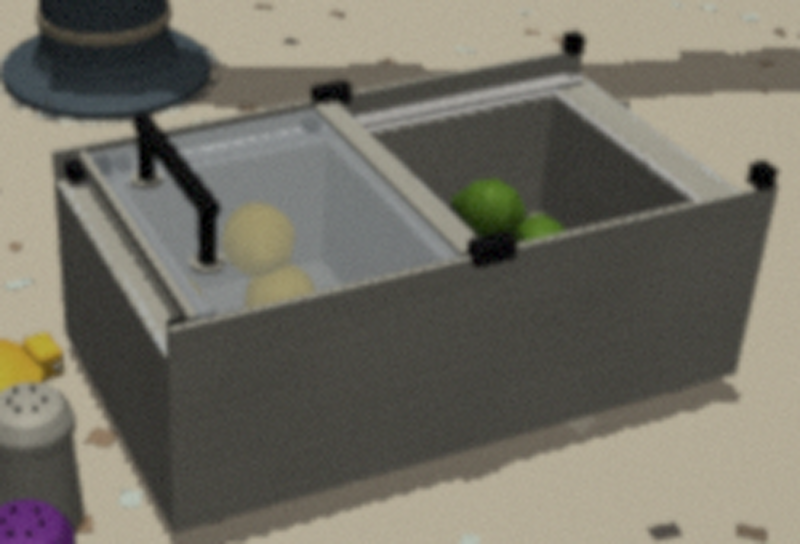

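```bash
python3 - <<'E'
from h import *
c=load('top0')
f=lambda u,v,z:onz(c,60+u/2.95,140+v/2.95,z)
a=f(633,92,.216);b=f(672,297,.216);print('handle',a,b,(a+b)/2,np.linalg.norm(a-b))
d=a-b;print('x axis angle deg',np.degrees(np.arctan2(d[1],d[0])))
e1=f(46,146,.186);e2=f(76,497,.186);s1=f(368,82,.186);s2=f(419,434,.186)
print('ends',e1,e2,np.linalg.norm(e1-e2),s1,s2)
for p,q in((e1,e2),(s1,s2)):
  d=p-q;print(np.degrees(np.arctan2(d[1],d[0])))
for p,q in((e1,s1),(e2,s2)):
  d=p-q;print(np.degrees(np.arctan2(d[1],d[0]))-90)
s=load('scene0')
for z in(.211,):
  h=(a+b)/2;h[2]=z
  print(proj(s,h), [proj(s,np.array([*p[:2],.211])) for p in(a,b)])
# scene handle ends crop
g=lambda u,v:(220+u/3.2,140+v/3.2)
print('scene seen',g(143,123),g(209,200))
for n,(u,v) in dict(far=(143,123),near=(209,200)).items(): print(onz(s,*g(u,v),.211))
for n,(u,v,z) in dict(shaker=(332,184,.098),pressA=(320,240,.03),pressB=(414,211,.02)).items(): print(n,onz(c,u,v,z))
from scipy.spatial.transform import Rotation as R
print(R.from_rotvec(arm.sense()['tool_rot']).as_matrix())
E
```

```text
handle [ 0.62412935 -0.05319868  0.216     ] [ 0.49878932 -0.06831353  0.216     ] [ 0.56145934 -0.0607561   0.216     ] 0.126248096472956
x axis angle deg 6.876140614996294
ends [0.62295689 0.31632189 0.186     ] [0.40827243 0.28863487 0.186     ] 0.2164624401232459 [0.65112254 0.1143222  0.186     ] [0.43102109 0.08668668 0.186     ]
7.348650647365047
7.156498397343655
7.937808794578515
6.427048058659054
[273.34877651 190.55907404] [array([284.72711462, 205.78302605]), array([263.11942706, 176.87244215])]
scene seen (264.6875, 178.4375) (285.3125, 202.5)
[ 0.50651175 -0.06659822  0.211     ]
[ 0.61271066 -0.04910321  0.211     ]
shaker [ 0.62380967 -0.16923439  0.098     ]
pressA [ 0.51640857 -0.14060579  0.03      ]
pressB [ 0.5685602  -0.35850055  0.02      ]
[[-9.72563832e-01  2.32635997e-01 -2.92411448e-04]
 [ 2.32636176e-01  9.72562786e-01 -1.42752751e-03]
 [-4.77057926e-05 -1.45638710e-03 -9.99998938e-01]]
```

Reading these, the station yaw is about +7.2° and the handle centre is about (0.561, -0.060, 0.211). The two cameras agree to within 2–3 mm. I'll approach above it and turn the jaws onto the station's y.

Request:
move_arm --series '[{"tx": 0.46, "ty": -0.81, "tz": 0.15, "rz": 0.38}, {"tx": 0.46, "ty": -0.81, "tz": 0.15, "rz": 0.38}, {"tx": 0.46, "ty": -0.81, "tz": 0.15, "rz": 0.38}, {"tx": 0.46, "ty": -0.81, "tz": 0.15, "rz": 0.38}, {"tx": 0.46, "ty": -0.81, "tz": 0.15, "rz": 0.38}, {"tx": 0.46, "ty": -0.81, "tz": 0.15, "rz": 0.38}, {"tx": 0.46, "ty": -0.81, "tz": 0.15, "rz": 0.38}, {"tx": 0.46, "ty": -0.81, "tz": 0.15, "rz": 0.38}, {"tx": 0.46, "ty": -0.81, "tz": 0.15, "rz": 0.38}, {"tx": 0.46, "ty": -0.81, "tz": 0.15, "rz": 0.38}, {"tx": 0.46, "ty": -0.81, "tz": 0.15, "rz": 0.38}, {"tx": 0.46, "ty": -0.81, "tz": 0.15, "rz": 0.38}]' --claw 1 --squeeze 20

```text
invalid input at $.series[0]: expected keys tx, ty, tz, rx, ry, rz
```

Request:
move_arm --series '[{"tx": 0.46, "ty": -0.81, "tz": 0.15, "rx": 0, "ry": 0, "rz": 0.38}, {"tx": 0.46, "ty": -0.81, "tz": 0.15, "rx": 0, "ry": 0, "rz": 0.38}, {"tx": 0.46, "ty": -0.81, "tz": 0.15, "rx": 0, "ry": 0, "rz": 0.38}, {"tx": 0.46, "ty": -0.81, "tz": 0.15, "rx": 0, "ry": 0, "rz": 0.38}, {"tx": 0.46, "ty": -0.81, "tz": 0.15, "rx": 0, "ry": 0, "rz": 0.38}, {"tx": 0.46, "ty": -0.81, "tz": 0.15, "rx": 0, "ry": 0, "rz": 0.38}, {"tx": 0.46, "ty": -0.81, "tz": 0.15, "rx": 0, "ry": 0, "rz": 0.38}, {"tx": 0.46, "ty": -0.81, "tz": 0.15, "rx": 0, "ry": 0, "rz": 0.38}, {"tx": 0.46, "ty": -0.81, "tz": 0.15, "rx": 0, "ry": 0, "rz": 0.38}, {"tx": 0.46, "ty": -0.81, "tz": 0.15, "rx": 0, "ry": 0, "rz": 0.38}, {"tx": 0.46, "ty": -0.81, "tz": 0.15, "rx": 0, "ry": 0, "rz": 0.38}, {"tx": 0.46, "ty": -0.81, "tz": 0.15, "rx": 0, "ry": 0, "rz": 0.38}]' --claw 1 --squeeze 20

```text
time_s: 1.15
position: [0.3738, 0.2526, 0.3034]
tool_rot: [0.26, -3.124, 0.013]
ft_force: [0.9, 0.3, -0.0]
grip_width: 0.0871
```

Request:
move_arm --series '[{"tx": 0.52, "ty": -0.85, "tz": 0, "rx": 0, "ry": 0, "rz": -0.1}, {"tx": 0.52, "ty": -0.85, "tz": 0, "rx": 0, "ry": 0, "rz": -0.1}, {"tx": 0.52, "ty": -0.85, "tz": 0, "rx": 0, "ry": 0, "rz": -0.1}, {"tx": 0.52, "ty": -0.85, "tz": 0, "rx": 0, "ry": 0, "rz": -0.1}, {"tx": 0.52, "ty": -0.85, "tz": 0, "rx": 0, "ry": 0, "rz": -0.1}, {"tx": 0.52, "ty": -0.85, "tz": 0, "rx": 0, "ry": 0, "rz": 0}, {"tx": 0.52, "ty": -0.85, "tz": 0, "rx": 0, "ry": 0, "rz": 0}, {"tx": 0.52, "ty": -0.85, "tz": 0, "rx": 0, "ry": 0, "rz": 0}, {"tx": 0.5, "ty": -0.8, "tz": 0, "rx": 0, "ry": 0, "rz": 0}, {"tx": 0, "ty": 0, "tz": 0, "rx": 0, "ry": 0, "rz": 0}]'

```text
time_s: 1.98
position: [0.5659, -0.0763, 0.3059]
tool_rot: [0.183, -3.136, 0.014]
ft_force: [-0.2, -0.3, 0.4]
grip_width: 0.0869
```

```bash
python3 - <<'E'
from h import *
from scipy.spatial.transform import Rotation as R
for n in('wrist','top'):c=cap(n,n+'1')
s=arm.sense();print(s['position'],s['joints']);M=R.from_rotvec(s['tool_rot']).as_matrix();print(M,np.degrees(np.arctan2(M[1,1],M[0,1])))
E
```

```text
[ 0.56407299 -0.06988536  0.30538706] [-0.32419515  0.24954117  0.45903921  1.7219073  -0.11283904  1.19943567
  1.85781028]
[[-0.99241448 -0.12290669 -0.00272746]
 [-0.12289461  0.99241074 -0.00422441]
 [ 0.00322597 -0.00385718 -0.99998736]] 97.05993845844857
```

View pics/wrist1.png

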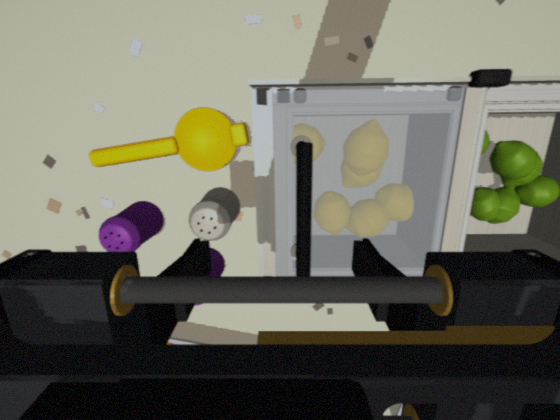

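View pics/top1.png

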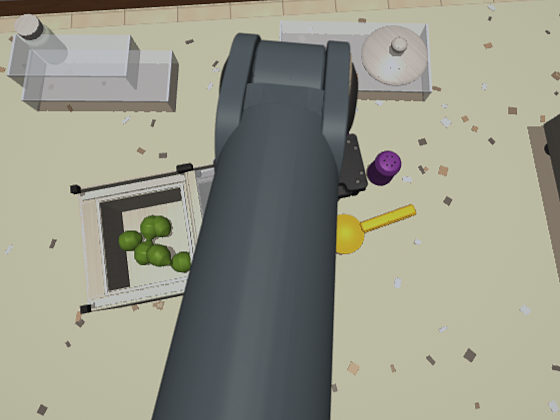

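The wrist view shows the handle bar upright at column ~304 from row 143 to ~278, parallel to the finger closing plane. I'll measure the offset with the wrist calibration.

```bash
python3 - <<'E'
from h import *
c=load('wrist1')
crop('wrist1',260,125,100,150,4,'c3')
for p in((304.5,150),(304.5,205),(304.5,265),(304,143)):print(p,onz(c,*p,.211))
s=arm.sense();print(s['position'],proj(c,[.5615,-.0605,.211]))
E
```

```text
(304.5, 150) [ 0.50788359 -0.06368909  0.211     ]
(304.5, 205) [ 0.55463737 -0.05706646  0.211     ]
(304.5, 265) [ 0.61201161 -0.04893946  0.211     ]
(304, 143) [ 0.50233528 -0.06488835  0.211     ]
[ 0.56407299 -0.06988536  0.30538706] [299.52440957 212.00689797]
```

View pics/c3.png

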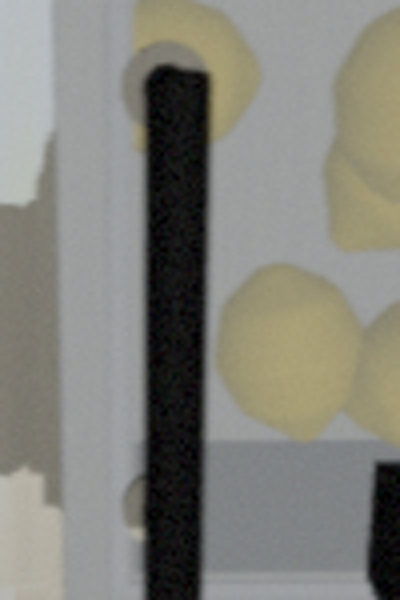

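Request:
move_arm --series '[{"tx": -0.06, "ty": 0.3, "tz": 0, "rx": 0, "ry": 0, "rz": 0}, {"tx": 0, "ty": 0, "tz": -0.4, "rx": 0, "ry": 0, "rz": 0}, {"tx": 0, "ty": 0, "tz": -0.5, "rx": 0, "ry": 0, "rz": 0}, {"tx": 0, "ty": 0, "tz": -0.5, "rx": 0, "ry": 0, "rz": 0}, {"tx": 0, "ty": 0, "tz": -0.3, "rx": 0, "ry": 0, "rz": 0}, {"tx": 0, "ty": 0, "tz": 0, "rx": 0, "ry": 0, "rz": 0}, {"tx": 0, "ty": 0, "tz": 0, "rx": 0, "ry": 0, "rz": 0}]'

```text
time_s: 2.67
position: [0.5578, -0.0437, 0.2348]
tool_rot: [0.22, -3.129, -0.007]
ft_force: [-0.0, 1.0, 0.8]
grip_width: 0.0871
```

Request:
move_arm --series '[{"tx": 0.08, "ty": -0.35, "tz": 0, "rx": 0, "ry": 0, "rz": -0.1}, {"tx": 0, "ty": 0, "tz": 0, "rx": 0, "ry": 0, "rz": 0}, {"tx": 0, "ty": 0, "tz": 0, "rx": 0, "ry": 0, "rz": 0}]'

```text
time_s: 2.92
position: [0.5618, -0.0562, 0.2369]
tool_rot: [0.214, -3.133, -0.01]
ft_force: [0.4, 0.7, -1.0]
grip_width: 0.0869
```

```bash
python3 - <<'E'
from h import *
s=arm.sense();print(s['position'],s['tool_rot'],s['qd'])
cap('wrist','wrist2');s=arm.sense();print(s['position'],s['tool_rot'])
E
```

```text
[ 0.56179041 -0.05619156  0.23693217] [ 0.21350479 -3.13261729 -0.00960056] [ 0.02587715 -0.0091888   0.02309574 -0.01833928  0.02447799 -0.00260669
  0.00617885]
[ 0.56195102 -0.05704639  0.23719249] [ 0.21222782 -3.13339933 -0.00821549]
```

View pics/wrist2.png

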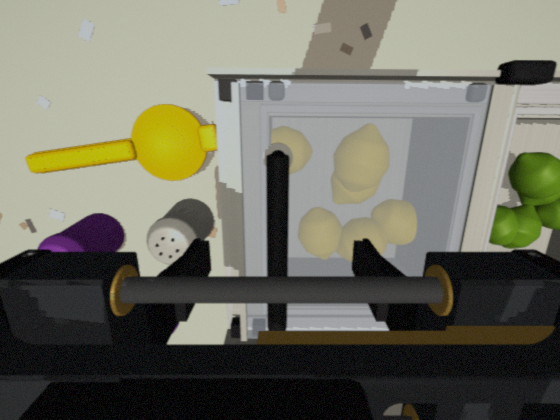

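The bar at column ~278 is centred between the fingers (~208–355). Descending.

Request:
move_arm --series '[{"tx": 0, "ty": 0, "tz": -0.3, "rx": 0, "ry": 0, "rz": 0}, {"tx": 0, "ty": 0, "tz": -0.3, "rx": 0, "ry": 0, "rz": 0}, {"tx": 0, "ty": 0, "tz": -0.15, "rx": 0, "ry": 0, "rz": 0}, {"tx": 0, "ty": 0, "tz": 0, "rx": 0, "ry": 0, "rz": 0}]'

```text
time_s: 3.3
position: [0.563, -0.0578, 0.2067]
tool_rot: [-0.21, 3.131, 0.008]
ft_force: [0.3, 0.2, 0.2]
grip_width: 0.0871
```

Request:
move_arm --series '[{"tx": 0, "ty": 0, "tz": 0, "rx": 0, "ry": 0, "rz": 0}, {"tx": 0, "ty": 0, "tz": 0, "rx": 0, "ry": 0, "rz": 0}, {"tx": 0, "ty": 0, "tz": 0, "rx": 0, "ry": 0, "rz": 0}, {"tx": 0, "ty": 0, "tz": 0, "rx": 0, "ry": 0, "rz": 0}, {"tx": 0, "ty": 0, "tz": 0, "rx": 0, "ry": 0, "rz": 0}, {"tx": 0, "ty": 0, "tz": 0, "rx": 0, "ry": 0, "rz": 0}]' --claw 0 --squeeze 20

```text
time_s: 3.8
position: [0.5635, -0.0579, 0.2072]
tool_rot: [-0.21, 3.13, 0.008]
ft_force: [0.4, 0.2, -0.5]
grip_width: 0.055
```

Request:
move_arm --series '[{"tx": 0, "ty": 0, "tz": 0, "rx": 0, "ry": 0, "rz": 0}, {"tx": 0, "ty": 0, "tz": 0, "rx": 0, "ry": 0, "rz": 0}, {"tx": 0, "ty": 0, "tz": 0, "rx": 0, "ry": 0, "rz": 0}, {"tx": 0, "ty": 0, "tz": 0, "rx": 0, "ry": 0, "rz": 0}, {"tx": 0, "ty": 0, "tz": 0, "rx": 0, "ry": 0, "rz": 0}, {"tx": 0, "ty": 0, "tz": 0, "rx": 0, "ry": 0, "rz": 0}, {"tx": 0, "ty": 0, "tz": 0, "rx": 0, "ry": 0, "rz": 0}, {"tx": 0, "ty": 0, "tz": 0, "rx": 0, "ry": 0, "rz": 0}, {"tx": 0, "ty": 0, "tz": 0, "rx": 0, "ry": 0, "rz": 0}]'

```text
time_s: 4.55
position: [0.5638, -0.0579, 0.2078]
tool_rot: [-0.21, 3.129, 0.008]
ft_force: [0.6, 0.3, -0.3]
grip_width: 0.0132
```

Request:
move_arm --series '[{"tx": 0, "ty": 0.03, "tz": 0.13, "rx": 0, "ry": 0, "rz": 0}, {"tx": 0, "ty": 0.03, "tz": 0.13, "rx": 0, "ry": 0, "rz": 0}, {"tx": 0, "ty": 0.04, "tz": 0.13, "rx": 0, "ry": 0, "rz": 0}, {"tx": 0, "ty": 0.04, "tz": 0.13, "rx": 0, "ry": 0, "rz": 0}, {"tx": 0, "ty": 0, "tz": 0, "rx": 0, "ry": 0, "rz": 0}, {"tx": 0, "ty": 0, "tz": 0, "rx": 0, "ry": 0, "rz": 0}]'

```text
time_s: 5.05
position: [0.5629, -0.0512, 0.2286]
tool_rot: [-0.211, 3.131, 0.007]
ft_force: [1.4, 0.1, -4.4]
grip_width: 0.0137
```

```bash
python3 - <<'E'
from h import *
cap('scene','scene3');crop('scene3',220,120,250,170,3.2,'c4')
s=arm.sense();print(s['position'],s['ft_force'],s['grip_width'])
E
```

```text
[ 0.56293672 -0.0512136   0.22856075] [ 0.75956962  0.27859802 -4.81664325] 0.013553897211989135
```

View pics/c4.png

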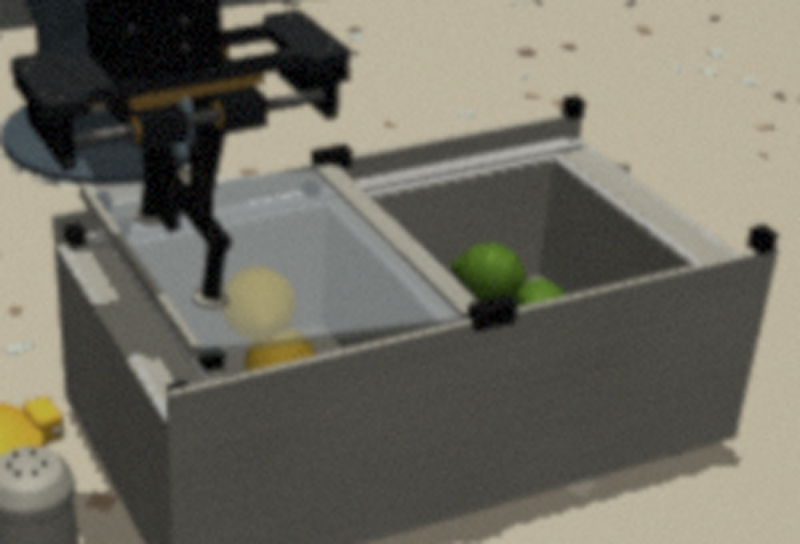

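The cover is lifted and its feet are clear, with 4.8 N on the wrist. Sliding along station +y.

Request:
move_arm --series '[{"tx": -0.03, "ty": 0.25, "tz": 0, "rx": 0, "ry": 0, "rz": 0}, {"tx": -0.05, "ty": 0.4, "tz": 0, "rx": 0, "ry": 0, "rz": 0}, {"tx": -0.05, "ty": 0.4, "tz": 0, "rx": 0, "ry": 0, "rz": 0}, {"tx": -0.05, "ty": 0.4, "tz": 0, "rx": 0, "ry": 0, "rz": 0}, {"tx": -0.05, "ty": 0.4, "tz": 0, "rx": 0, "ry": 0, "rz": 0}, {"tx": -0.03, "ty": 0.25, "tz": 0, "rx": 0, "ry": 0, "rz": 0}, {"tx": 0, "ty": 0, "tz": 0, "rx": 0, "ry": 0, "rz": 0}, {"tx": 0, "ty": 0, "tz": 0, "rx": 0, "ry": 0, "rz": 0}]'

```text
time_s: 5.77
position: [0.5519, 0.0335, 0.2288]
tool_rot: [-0.206, 3.13, -0.005]
ft_force: [0.6, -1.6, -3.3]
grip_width: 0.0136
```

Request:
move_arm --series '[{"tx": -0.03, "ty": 0.25, "tz": 0, "rx": 0, "ry": 0, "rz": 0}, {"tx": -0.05, "ty": 0.4, "tz": 0, "rx": 0, "ry": 0, "rz": 0}, {"tx": -0.05, "ty": 0.4, "tz": 0, "rx": 0, "ry": 0, "rz": 0}, {"tx": -0.05, "ty": 0.4, "tz": 0, "rx": 0, "ry": 0, "rz": 0}, {"tx": -0.05, "ty": 0.4, "tz": 0, "rx": 0, "ry": 0, "rz": 0}, {"tx": -0.03, "ty": 0.2, "tz": 0, "rx": 0, "ry": 0, "rz": 0}, {"tx": 0, "ty": 0, "tz": 0, "rx": 0, "ry": 0, "rz": 0}, {"tx": 0, "ty": 0, "tz": 0, "rx": 0, "ry": 0, "rz": 0}]'

```text
time_s: 6.43
position: [0.5417, 0.1119, 0.2293]
tool_rot: [-0.189, 3.13, -0.015]
ft_force: [2.3, -1.5, -2.4]
grip_width: 0.0134
```

```bash
python3 - <<'E'
from h import *
cap('scene','scene4');crop('scene4',220,110,250,170,3.2,'c5')
s=arm.sense();print(s['position'],s['ft_force'],s['grip_width'])
E
```

```text
[0.54172492 0.11181164 0.22927849] [ 1.42919131  2.00415408 -4.31705206] 0.012845616249648575
```

View pics/c5.png

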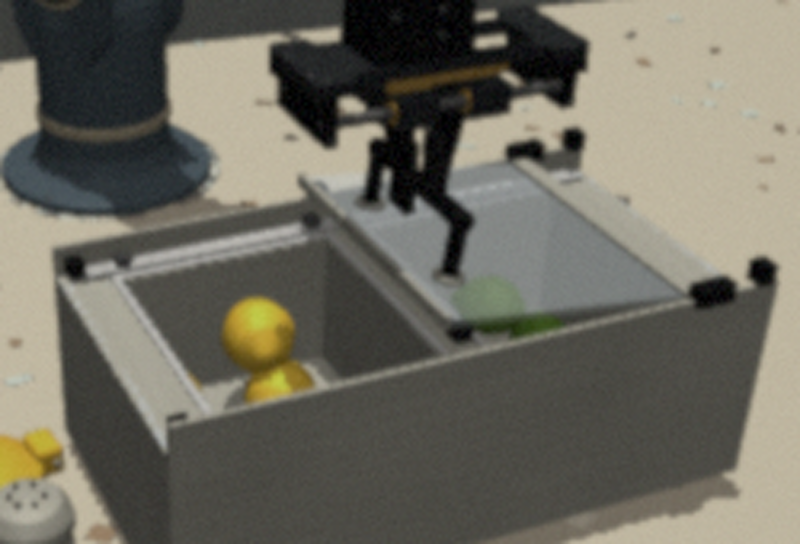

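Request:
move_arm --series '[{"tx": -0.03, "ty": 0.2, "tz": 0, "rx": 0, "ry": 0, "rz": 0}, {"tx": -0.03, "ty": 0.2, "tz": 0, "rx": 0, "ry": 0, "rz": 0}, {"tx": 0, "ty": 0, "tz": 0, "rx": 0, "ry": 0, "rz": 0}, {"tx": 0, "ty": 0, "tz": 0, "rx": 0, "ry": 0, "rz": 0}]'

```text
time_s: 6.82
position: [0.5399, 0.1259, 0.2295]
tool_rot: [-0.182, 3.13, -0.017]
ft_force: [1.5, -0.5, -4.0]
grip_width: 0.0135
```

Request:
move_arm --series '[{"tx": -0.02, "ty": 0.15, "tz": 0, "rx": 0, "ry": 0, "rz": 0}, {"tx": 0, "ty": 0, "tz": 0, "rx": 0, "ry": 0, "rz": 0}, {"tx": 0, "ty": 0, "tz": 0, "rx": 0, "ry": 0, "rz": 0}]'

```text
time_s: 7.07
position: [0.5392, 0.131, 0.2296]
tool_rot: [-0.179, 3.13, -0.019]
ft_force: [1.1, -0.7, -3.9]
grip_width: 0.013
```

Request:
move_arm --series '[{"tx": -0.02, "ty": 0.12, "tz": 0, "rx": 0, "ry": 0, "rz": 0}, {"tx": 0, "ty": 0, "tz": 0, "rx": 0, "ry": 0, "rz": 0}, {"tx": 0, "ty": 0, "tz": 0, "rx": 0, "ry": 0, "rz": 0}]'

```text
time_s: 7.32
position: [0.5393, 0.1308, 0.2304]
tool_rot: [-0.173, 3.129, -0.029]
ft_force: [3.0, -0.7, -4.5]
grip_width: 0.0133
```

```bash
python3 - <<'E'
from h import *
cap('scene','scene5');crop('scene5',280,110,200,140,4,'c6')
s=arm.sense();print(s['position'],s['ft_force'],s['grip_width'])
E
```

```text
[0.53928457 0.13090324 0.23031165] [ 1.88200273 -0.51241436 -3.11223426] 0.013347923067866817
```

View pics/c6.png

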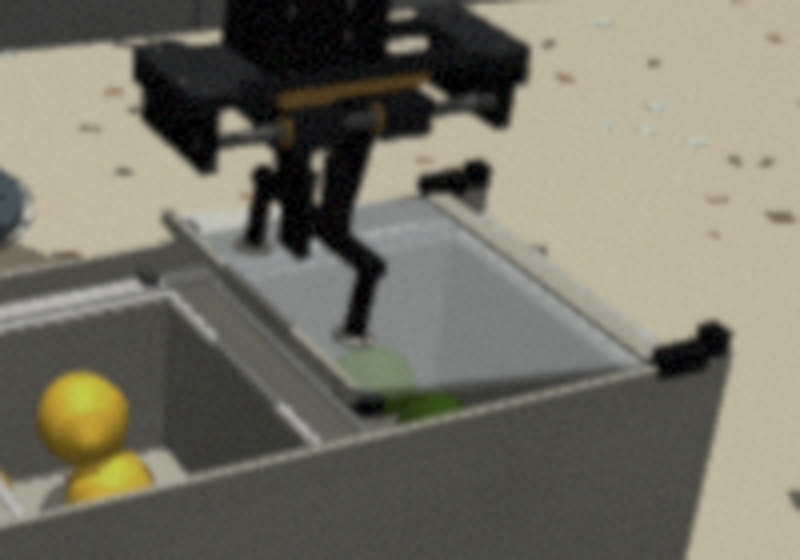

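The shoes are against the far end stops: a further nudge gave no more travel. Lowering along the arc.

Request:
move_arm --series '[{"tx": 0, "ty": -0.03, "tz": -0.12, "rx": 0, "ry": 0, "rz": 0}, {"tx": 0, "ty": -0.03, "tz": -0.12, "rx": 0, "ry": 0, "rz": 0}, {"tx": 0, "ty": -0.03, "tz": -0.12, "rx": 0, "ry": 0, "rz": 0}, {"tx": 0, "ty": -0.03, "tz": -0.12, "rx": 0, "ry": 0, "rz": 0}, {"tx": 0, "ty": 0, "tz": 0, "rx": 0, "ry": 0, "rz": 0}]'

```text
time_s: 7.78
position: [0.5402, 0.1246, 0.2103]
tool_rot: [-0.17, 3.127, -0.029]
ft_force: [1.3, -2.8, -1.0]
grip_width: 0.0135
```

Request:
move_arm --series '[{"tx": 0, "ty": 0.02, "tz": -0.07, "rx": 0, "ry": 0, "rz": 0}, {"tx": 0, "ty": 0, "tz": 0, "rx": 0, "ry": 0, "rz": 0}, {"tx": 0, "ty": 0, "tz": 0, "rx": 0, "ry": 0, "rz": 0}]'

```text
time_s: 8.03
position: [0.5404, 0.124, 0.2079]
tool_rot: [-0.168, 3.128, -0.031]
ft_force: [0.7, -2.2, -0.7]
grip_width: 0.013
```

```bash
python3 - <<'E'
from h import *
cap('scene','scene6');crop('scene6',280,110,200,140,4,'c7')
s=arm.sense();print(s['position'],s['ft_force'],s['grip_width'])
E
```

```text
[0.54036004 0.12401545 0.20783277] [ 1.4933981  -1.9792726  -0.00633915] 0.013607364297475668
```

View pics/c7.png

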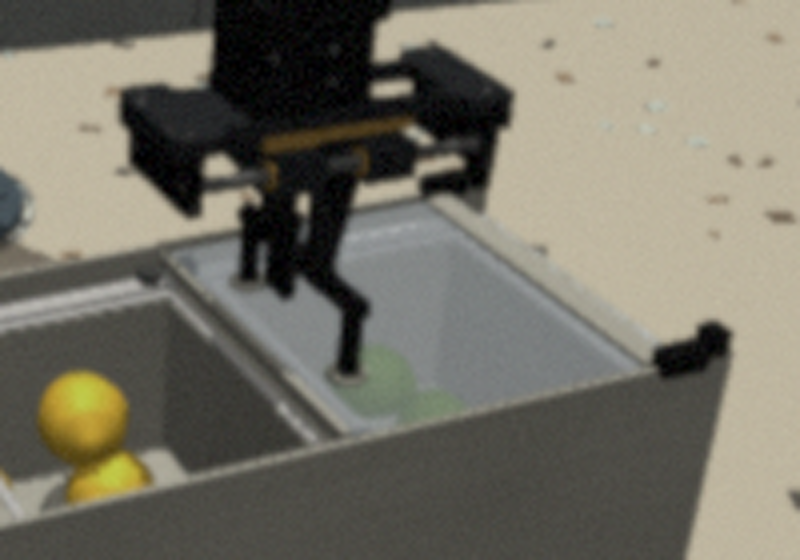

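It lies flat at the original grasp height, with no load on the wrist. Releasing.

Request:
move_arm --series '[{"tx": 0, "ty": 0, "tz": 0, "rx": 0, "ry": 0, "rz": 0}, {"tx": 0, "ty": 0, "tz": 0, "rx": 0, "ry": 0, "rz": 0}, {"tx": 0, "ty": 0, "tz": 0, "rx": 0, "ry": 0, "rz": 0}, {"tx": 0, "ty": 0, "tz": 0, "rx": 0, "ry": 0, "rz": 0}, {"tx": 0, "ty": 0, "tz": 0, "rx": 0, "ry": 0, "rz": 0}, {"tx": 0, "ty": 0, "tz": 0, "rx": 0, "ry": 0, "rz": 0}, {"tx": 0, "ty": 0, "tz": 0, "rx": 0, "ry": 0, "rz": 0}, {"tx": 0, "ty": 0, "tz": 0, "rx": 0, "ry": 0, "rz": 0}, {"tx": 0, "ty": 0, "tz": 0, "rx": 0, "ry": 0, "rz": 0}, {"tx": 0, "ty": 0, "tz": 0, "rx": 0, "ry": 0, "rz": 0}]' --claw 0.6

```text
time_s: 8.92
position: [0.5389, 0.1291, 0.2077]
tool_rot: [-0.173, 3.13, -0.022]
ft_force: [0.0, 0.1, 0.6]
grip_width: 0.052
```

```bash
python3 - <<'E'
from h import *
cap('wrist','wrist7')
s=arm.sense();print(s['position'],s['ft_force'],s['grip_width'])
E
```

```text
[0.53888099 0.12904594 0.20768101] [-0.05140052  0.49258612 -0.08759593] 0.052104160728749106
```

View pics/wrist7.png

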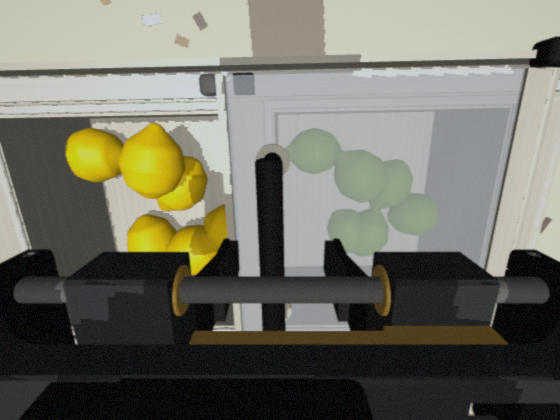

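The wrist view shows the bar (~270) clear of both fingers (inner faces ~235 and ~325). The cover foot (243,84) sits on the +y side of the second stop (208,84). Retreating upwards.

Request:
move_arm --series '[{"tx": 0, "ty": 0, "tz": 0.2, "rx": 0, "ry": 0, "rz": 0}, {"tx": 0, "ty": 0, "tz": 0.3, "rx": 0, "ry": 0, "rz": 0}, {"tx": 0, "ty": 0, "tz": 0.4, "rx": 0, "ry": 0, "rz": 0}, {"tx": 0, "ty": 0, "tz": 0.6, "rx": 0, "ry": 0, "rz": 0}, {"tx": 0, "ty": 0, "tz": 0.6, "rx": 0, "ry": 0, "rz": 0}, {"tx": 0, "ty": 0, "tz": 0.6, "rx": 0, "ry": 0, "rz": 0}, {"tx": 0, "ty": 0, "tz": 0.4, "rx": 0, "ry": 0, "rz": 0}, {"tx": 0, "ty": 0, "tz": 0, "rx": 0, "ry": 0, "rz": 0}, {"tx": 0, "ty": 0, "tz": 0, "rx": 0, "ry": 0, "rz": 0}]'

```text
time_s: 9.72
position: [0.5374, 0.1276, 0.3407]
tool_rot: [-0.17, 3.13, -0.022]
ft_force: [0.7, -0.2, -1.3]
grip_width: 0.0525
```

```bash
python3 - <<'E'
from h import *
cap('scene','scene8');cap('wrist','wrist8');crop('scene8',110,110,370,250,2.1,'c8');crop('wrist8',140,40,400,240,2,'c9')
s=arm.sense();print(s['position'],s['ft_force'],s['qd'])
a=load('scene0')['frame'];b=load('scene8')['frame']
d=cv2.absdiff(a,b).max(2)[240:360,130:250];print('bystander diff px>40:',(d>40).sum())
E
```

```text
[0.53709101 0.12746769 0.33965924] [-0.62800876 -0.60510894  0.11750029] [-0.00067488  0.01533557 -0.0017961   0.02153933 -0.00054619  0.0001828
  0.00079341]
bystander diff px>40: 0
```

View pics/c8.png

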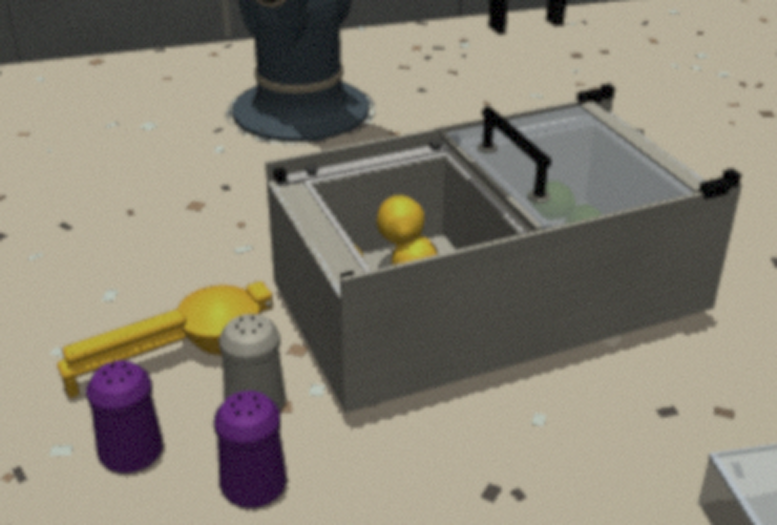

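View pics/c9.png

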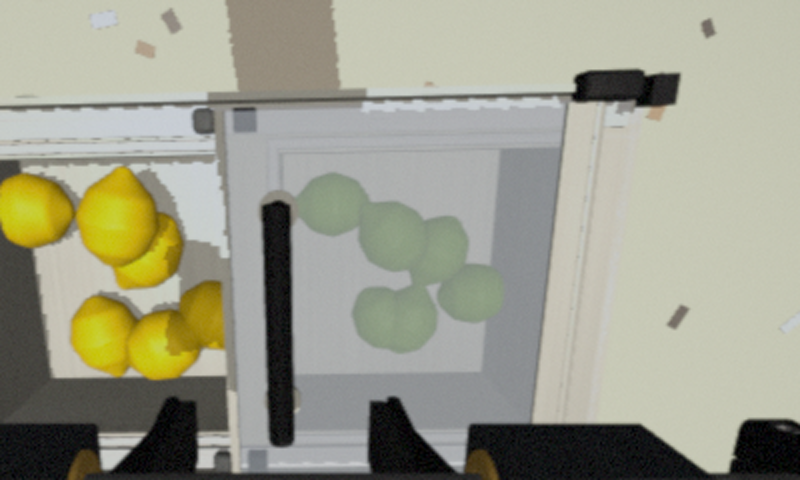

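Both feet (crop 245,120 and 257,460) sit just beyond the second stops (204,120 and 222,460). The shoe touches the end stop, the cover is flat and the bystanders haven't moved.

```bash
python3 -c "
from station import arm
print(arm.job_done())"
```

```text
the job is handed in; nothing more can be done
None
```

I gripped the cover by its handle and lifted that end about 20 mm, over the first stops. I then slid it across until the shoes met the far end stops, let it down flat, released it and raised the arm clear. The job was handed in at about 10 s on the robot's clock.

**Cover:** the last pictures show it lying flat over the limes, with both feet on the +y side of the second stops and the shoe against the end stop. The lemon well is open.

**Bystanders:** the before-and-after scene images show no change around the salt shaker, the press and the two purple shakers.

**Forces and mishaps:** the wrist force stayed under 6 N in every reading I took. On the first approach the arm settled 14 mm off in y, and I corrected that before going down to the handle. No check failed or disagreed, but the hand-in reports no verdict.

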